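# Swap the presented specimen tray

## Task

The red specimen's tray has been left part way out of its box: push it fully home first, then hook a fingertip behind the lip of the green specimen's tray and draw it out all the way to its stop. Leave the black specimen's tray shut. Only slide the trays with the fingers: pinch or lift nothing, do not touch the specimens, which stay seated in their trays; leave the things lying round about where they are.

Things in the scene. Friction and masses are not known exactly. Their poses are not given: they have to be found in the camera images.
- base: Fixed dark steel base plate, 134 x 272 x 8 mm, under three equal slide-out specimen boxes standing side by side 90 mm apart along its y axis (order varies). Its axes are those of all boxes and trays: +x points to their backs, trays come out along -x. Origin at bench level; the boxes' open front faces are at x = -60 mm, their tops (clear, a window over the specimen) 64 mm above the bench.
- red_puck: The red mounted specimen, a red plastic puck 30 mm across and 20 mm high with a metal face on top; it stands in the round pocket (32 mm wide, 8 mm deep) of its own tray, held fast in it. Origin at the centre of its underside.
- red_tray (a joint): How far the red specimen's tray is drawn out of its box along -x, in m: 0 fully home, 0.09 fully out at its stop. It starts part drawn out (40 to 80 mm). It slides with about 2 N of friction and stays where it is left; both stops are firm.
- red_hook (a point): Middle of the top edge of the rear face of the red specimen's tray lip, 53 mm above the bench. The upright lip is 80 mm wide (y), 37 mm high, 10 mm thick (front face 10 mm ahead of this point along -x). Behind it is a clear bay 62 mm wide, floor 21 mm above the bench; with the tray home it is 46 mm long, up to the box's front face. Axes as the base plate.
- red_plate: Red front 4 mm of the lip of the red specimen's tray, 80 mm wide, from 16 to 53 mm above the bench: the face to push on, in the colour of its specimen. Its origin is not on the plate but 116 mm behind its front face along +x, 8 mm above the bench. Axes as the base plate.
- red_lip: Bare metal rear 6 mm of the same lip of the red specimen's tray: the face to hook behind. Its origin is not on the lip but 106 mm behind its rear face along +x.
- red_pocket (a point): Centre of the pocket's floor in the red specimen's tray, 25 mm above the bench, 91 mm behind the hook point along +x: where the underside of the red puck rests.
- green_puck: The green mounted specimen, a green plastic puck 30 mm across and 20 mm high with a metal face on top; it stands in the round pocket (32 mm wide, 8 mm deep) of its own tray, loose. Origin at the centre of its underside.
- green_tray (a joint): How far the green specimen's tray is drawn out of its box along -x, in m: 0 fully home, 0.09 fully out at its stop. It starts fully home. It slides with about 2 N of friction and stays where it is left; both stops are firm.
- green_hook (a point): Middle of the top edge of the rear face of the green specimen's tray lip, 53 mm above the bench. The upright lip is 80 mm wide (y), 37 mm high, 10 mm thick (front face 10 mm ahead of this point along -x). Behind it is a clear bay 62 mm wide, floor 21 mm above the bench; with the tray home it is 46 mm long, up to the box's front face. Axes as the base plate.
- green_plate: Green front 4 mm of the lip of the green specimen's tray, 80 mm wide, from 16 to 53 mm above the bench: the face to push on, in the colour of its specimen. Its origin is not on the plate but 116 mm behind its front face along +x, 8 mm above the bench. Axes as the base plate.
- green_lip: Bare metal rear 6 mm of the same lip of the green specimen's tray: the face to hook behind. Its origin is not on the lip but 106 mm behind its rear face along +x.
- green_pocket (a point): Centre of the pocket's floor in the green specimen's tray, 25 mm above the bench, 91 mm behind the hook point along +x: where the underside of the green puck rests.
- black_puck: The black mounted specimen, a black plastic puck 30 mm across and 24 mm high with a metal face on top; it stands in the round pocket (32 mm wide, 8 mm deep) of its own tray, loose. Origin at the centre of its underside.
- black_tray (a joint): How far the black specimen's tray is drawn out of its box along -x, in m: 0 fully home, 0.09 fully out at its stop. It starts fully home. It slides with about 2 N of friction and stays where it is left; both stops are firm.
- black_hook (a point): Middle of the top edge of the rear face of the black specimen's tray lip, 53 mm above the bench. The upright lip is 80 mm wide (y), 37 mm high, 10 mm thick (front face 10 mm ahead of this point along -x). Behind it is a clear bay 62 mm wide, floor 21 mm above the bench; with the tray home it is 46 mm long, up to the box's front face. Axes as the base plate.
- black_plate: Black front 4 mm of the lip of the black specimen's tray, 80 mm wide, from 16 to 53 mm above the bench: the face to push on, in the colour of its specimen. Its origin is not on the plate but 116 mm behind its front face along +x, 8 mm above the bench. Axes as the base plate.
- black_lip: Bare metal rear 6 mm of the same lip of the black specimen's tray: the face to hook behind. Its origin is not on the lip but 106 mm behind its rear face along +x.
- black_pocket (a point): Centre of the pocket's floor in the black specimen's tray, 25 mm above the bench, 91 mm behind the hook point along +x: where the underside of the black puck rests.
- timer: White lab timer, 58 x 62 x 21 mm, loose on the bench beside the work: a bystander. Origin at the centre of its underside.
- loupe: Small folding loupe, 31 x 64 x 14 mm, loose on the bench beside the work: a bystander. Origin at the centre of its underside.
- tape_roll: Roll of tape, 67 mm across, 18 mm high, loose on the bench beside the work: a bystander. Origin at the centre of its underside.

How it is judged:
By the outcome, as a careful person would: the job done as asked, in the order asked, and still so for the second after the job is handed in, with the robot touching nothing.
It also fails if it takes over 38 s, if anything falls off the work surface, if the arm or the gripper's body presses on something with over 40 N, if the wrist force passes 120 N, or if a joint passes its speed limit or range.

## Robot

A 7-joint arm with a two-finger parallel gripper is mounted at the origin on a cart in front of the work surface, level with it; the furniture and walls round the work are solid. World frame = base frame: x ahead of the robot, y to its left, z up, the work surface at z = 0. Lengths are in m, angles in rad, forces in N, time in s.
With the tool pointing down it reaches from about 0.35 to 0.9 m from the base axis. Payload 8.1 kg.
Tool frame: the origin (TCP) lies at the very end of the fingers, on their centre line; the grasp point (between the pads) lies 19 mm behind it (arm.tcp_to_grasp is the z of the grasp point in the tool frame, in m); z points along the fingers, y is the line along which they close (so a half turn about z gives the same grasp; the last joint's range is limited). The gripper opens to 92 mm and grips with 3 to 60 N. Pads are 19 mm wide; open, the fingers measure 130 mm over their backs; the gripper's body (75 mm by 190 mm) begins 47 mm behind the grasp point.
Start: joints at [1.071, 0.434, 0.025, 1.573, -0.012, 1.134, -0.075], TCP at [0.242, -0.576, 0.227] pointing down, gripper open.
Joint ranges: [-2.62, 2.62], [-0.44, 2.09], [-1.27, 1.32], [0.08, 2.57], [-1.32, 4.46], [0.12, 2], [-2.74, 2.74]. Speed limits (rad/s): [2.22, 2.22, 3.01, 3.01, 3.14, 3.14, 3.14].

## Interface

Orientations are given as a rotation vector (axis times angle).
In Python, from cell import readout, vision, sign_off, arm gives the robot as it stands. The module is installed in compiled form; this text tells all that it offers.
- The arm moves only by the shell command python3 -m creep 'ROWS' [FORCE]. ROWS is JSON, a list of rows, each a list of 5 numbers: the shift along the tool's x, y, z in units of 4 cm (1.0 is 4 cm), then the turn about the tool's z in units of 4 degrees (1.0 is 4 degrees), then the opening, from 0 (shut) to 1 (fully open). A call has 1 to 12 rows; each row shifts and turns the commanded pose from where the row before left it, along the tool's axes as they then stand; what a row does not reach is not made up. A row lasts 1/8 s, in which the tool goes at most 62.5 mm and 10.7 degrees, less where a joint would pass 70% of its speed; a pose out of reach is approached as far as the arm can. A call with a number of a shift or a turn outside -1 to 1 is refused whole. A call with a gripper value outside its range is refused whole. The fingers move at their own pace and stop on an object; FORCE is the grip in N (left out, the last holds). Time passes only in rows, so rows that do not move let the fingers close. It gives the time, the measured TCP pose, the force, the opening and the grip force at its end, in the units of the state.
- readout.observe(): the state, without advancing time (a new reading comes with each control period).
- vision.get_image(name): name is "side" or "top" or "wrist"; returns a dict with "pixels" (384x512x3 uint8, blue, green, red), "z_map" (384x512 float32, m along the optical axis (not along the pixel's ray), 0 where there is no reading), "camera_matrix" (3x3 intrinsics, pixels), "position" and "rotation" of the camera in the world. Camera axes: x right, y up, looking along -z (the intrinsics and any distortion apply to the point x, -y, -z); pixel columns grow to the right and rows downward; lengths in m; the calibration is good to about 2 mm. A picture is of the moment at which its call begins.
- sign_off(): hands the job in; it is judged then, once.
The state is a dict: "clock": time; "joints": joint angles; "dq": joint speeds; "joint_efforts": joint torques, N m; "position": TCP position; "ee_rot": TCP orientation; "force": force on the tool from outside, world axes, zero at the start; "ft_torque": the same for the moment, N m; "width": opening from 0.0 (shut) to 1.0 (fully open); "gripper_force": force on a finger pad.
Only numpy, scipy, OpenCV 4.12 (cv2) and the standard library are available. Lean on these libraries where they do the work, as an engineer would, in place of code of your own. Each camera call takes 0.05 s, during which the arm holds its last target. There are 200 camera calls.

## Working session

There is one attempt and no reset: what is moved stays moved. The work goes in short steps, Python scripts to look and compute and a shell command to move; the robot and the scene stay as the last step left them, time stands still between calls to the robot, and variables do not carry over. Pictures are saved under pics/ and viewed, at most 10 in all, crops included, and the job is handed in when it is done.

```bash
mkdir -p pics; cat > h.py <<'E'
import numpy as np, cv2
from cell import readout, vision
def snap(n,f):
    d=vision.get_image(n); cv2.imwrite(f'pics/{f}.png',d['pixels']); np.savez(f'pics/{f}.npz',**d); return d
def pt(d,u,v,r=1):
    z=d['z_map'][v-r:v+r+1,u-r:u+r+1]; z=np.median(z[z>0]); K=d['camera_matrix']
    p=np.array([(u-K[0,2])/K[0,0]*z,-(v-K[1,2])/K[1,1]*z,-z])
    return np.array(d['rotation'])@p+np.array(d['position'])
E
python3 - <<'E'
from h import *
for n in('top','side'): 
    d=snap(n,n+'1'); print(n,d['position'],d['camera_matrix'].tolist())
s=readout.observe(); print(s)
E
```

```text
top [0.51699423 0.21217442 1.12907249] [[392.6123575605287, 0.0, 259.78952960492904], [0.0, 392.6123575605287, 195.91124508445586], [0.0, 0.0, 1.0]]
side [0.16059877 1.08346345 0.50274767] [[405.73152421714997, 0.0, 254.34219650814128], [0.0, 405.73152421714997, 193.47373595523473], [0.0, 0.0, 1.0]]
{'clock': 0.1, 'joints': array([ 1.07137273,  0.43514333,  0.02497617,  1.57396092, -0.01160454,
        1.13401646, -0.07513231]), 'dq': array([-0.000331  , -0.00187621, -0.00052098, -0.00209763, -0.00267094,
        0.00067773,  0.00061818]), 'joint_efforts': array([ 3.74491952e-03, -6.69128180e+01,  9.88335349e-01, -3.15148079e+01,
       -6.05315831e-02,  3.74804589e-02, -8.75820035e-06]), 'position': array([ 0.24133876, -0.57604632,  0.22604716]), 'ee_rot': array([-3.07868970e+00, -6.18823455e-01,  6.15650483e-04]), 'force': array([0.22662866, 0.07286278, 0.32994039]), 'ft_torque': array([-0.01369151,  0.05892099, -0.01354365]), 'gripper_force': 0.0, 'width': 0.999312376077646}
```

View pics/top1.png

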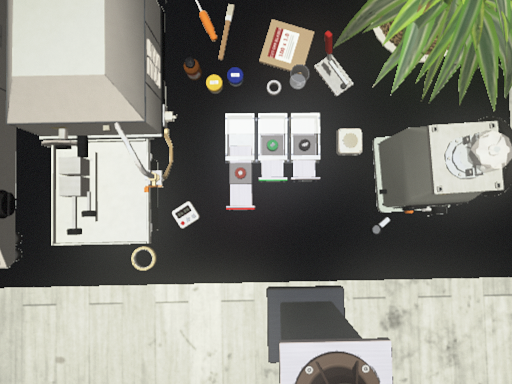

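View pics/side1.png

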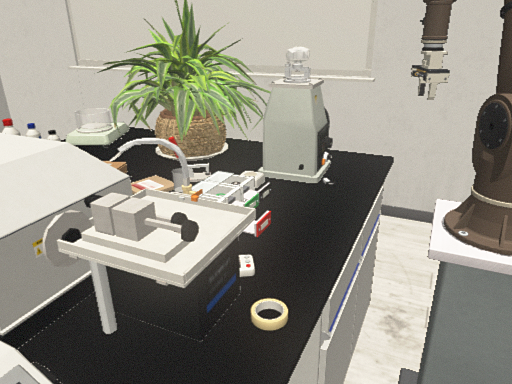

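The top view shows three boxes. The red tray, on the left, is part out with its plate near (240,208). The green lip is near (273,180) and the black one near (305,178). The microscope is at (440,165), the timer at (185,214), the tape at (143,258) and the loupe at (381,226). The side view confirms the trays open towards the robot.

```bash
python3 - <<'E'
from h import *
d=np.load('pics/top1.npz'); im=d['pixels']
cv2.imwrite('pics/c1.png',cv2.resize(im[105:220,215:335],None,fx=5,fy=5,interpolation=cv2.INTER_CUBIC))
hsv=cv2.cvtColor(im,cv2.COLOR_BGR2HSV)
K=d['camera_matrix'];print(d['rotation'].round(3).tolist())
for u,v in[(240,173),(273,145),(305,145),(240,208),(273,180),(305,178),(240,150),(273,118),(228,115),(318,115),(440,165),(480,155),(385,190),(185,214),(381,226),(348,140)]: print(u,v,pt(d,u,v).round(4))
E
```

```text
[0.031, -0.041, -1.591]
240 173 [2.2442 1.9394 2.8563]
273 145 [2.2508 1.946  2.8629]
305 145 [2.2457 1.9409 2.8578]
240 208 [2.2325 1.9277 2.8446]
273 180 [2.2385 1.9337 2.8506]
305 178 [2.2388 1.934  2.8509]
240 150 [2.2859 1.981  2.8979]
273 118 [2.2227 1.9179 2.8348]
228 115 [2.2164 1.9116 2.8285]
318 115 [2.2263 1.9215 2.8384]
440 165 [1.8344 1.5295 2.4464]
480 155 [1.6708 1.366  2.2829]
385 190 [2.2379 1.933  2.8499]
185 214 [2.2779 1.9731 2.89  ]
381 226 [2.3037 1.9988 2.9157]
348 140 [2.2806 1.9758 2.8926]
```

View pics/c1.png

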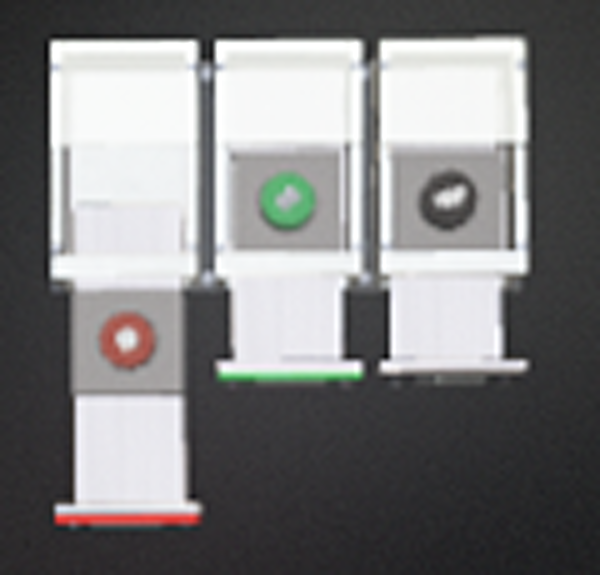

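The enlarged crop (5x, offset 215,105) shows the red plate's front edge from (54,523) to (201,521). The green plate's front edge runs from (217,378) to (362,377), and the black lip from (379,370) to (527,369). The camera rotation is a rotation vector, so I'm fixing that in the helper.

```bash
cat >> h.py <<'E'
def R(d): return cv2.Rodrigues(np.array(d['rotation'],float))[0]
def pt(d,u,v,r=1):
    z=d['z_map'][v-r:v+r+1,u-r:u+r+1]; z=np.median(z[z>0]); K=d['camera_matrix']
    return R(d)@np.array([(u-K[0,2])/K[0,0]*z,-(v-K[1,2])/K[1,1]*z,-z])+d['position']
def plane(d,u,v,h):
    K=d['camera_matrix']; r=R(d)@np.array([(u-K[0,2])/K[0,0],-(v-K[1,2])/K[1,1],-1]); p=np.array(d['position'])
    return p+r*(h-p[2])/r[2]
E
python3 - <<'E'
from h import *
d=np.load('pics/top1.npz')
for u,v in[(240,173),(273,145),(240,208),(240,206),(273,178),(305,178),(240,150),(228,115),(318,115),(440,165),(480,155),(385,190),(185,214),(381,226),(348,140)]: print(u,v,pt(d,u,v).round(4))
print('planes')
for n,a,b,h in [('redL',54,523,.053),('redR',201,521,.053),('grL',217,378,.053),('grR',362,377,.053),('bkL',379,372,.053),('bkR',527,371,.053),('boxL',50,40,.064),('boxR',527,38,.064),('boxFL',50,280,.064),('boxFR',527,274,.064)]:
  print(n,plane(d,215+(a-2)/5,105+(b-2)/5,h).round(4))
s=readout.observe(); print(cv2.Rodrigues(s['ee_rot'])[0].round(3))
E
```

```text
240 173 [0.6308 0.2585 0.0443]
273 145 [0.7072 0.1653 0.044 ]
240 208 [0.5337 0.26   0.0497]
240 206 [0.5391 0.2598 0.0529]
273 178 [0.6144 0.1676 0.0514]
305 178 [0.6126 0.0795 0.0519]
240 150 [0.699  0.2584 0.0194]
228 115 [0.7888 0.2876 0.064 ]
318 115 [0.7842 0.0409 0.064 ]
440 165 [ 0.6112 -0.1721  0.3125]
480 155 [ 0.6162 -0.1976  0.4161]
385 190 [ 0.5748 -0.1383  0.0573]
185 214 [0.5204 0.4172 0.0169]
381 226 [ 0.4751 -0.1375  0.014 ]
348 140 [ 0.7196 -0.0472  0.0309]
planes
redL [0.5312 0.2999 0.053 ]
redR [0.5307 0.2194 0.053 ]
grL [0.609 0.209 0.053]
grR [0.608  0.1293 0.053 ]
bkL [0.6106 0.1199 0.053 ]
bkR [0.6095 0.0384 0.053 ]
boxL [0.7957 0.2969 0.064 ]
boxR [0.7918 0.0352 0.064 ]
boxFL [0.6635 0.299  0.064 ]
boxFR [0.6617 0.0387 0.064 ]
[[ 0.922  0.386 -0.001]
 [ 0.386 -0.922  0.001]
 [-0.    -0.001 -1.   ]]
```

Red's front face is at x=0.531, 79 mm out, with its lip centre at y=0.26. Green's front face is at x=0.6085, y=0.169. Base yaw is about -0.7° and the heights match the given sizes. I'll align the yaw (+23.4° about tool z), close the fingers and travel in front of the microscope.

```bash
python3 -m creep '[[0,0,0,1,0],[0,0,0,1,0],[0,0,0,1,0],[0,0,0,1,0],[0,0,0,1,0],[0,0,0,0.85,0],[0.9,-1,0,0,0],[0.9,-1,0,0,0],[0.9,-1,0,0,0],[0.9,-1,0,0,0],[0,-1,0,0,0],[0,-1,0,0,0]]' 5
```

```text
clock: 1.6
position: [0.3885, -0.3364, 0.2263]
ee_rot: [-3.141, 0.017, 0.001]
force: [1.0, 0.3, 1.2]
width: 0.005
gripper_force: 0.0
```

```bash
python3 -m creep '[[0,-1,0,0,0],[0,-1,0,0,0],[0,-1,0,0,0],[0,-1,0,0,0],[0,-1,0,0,0],[0,-1,0,0,0],[0,-1,0,0,0],[0,-1,0,0,0],[0,-1,0,0,0],[0,-1,0,0,0],[0,-1,0,0,0],[0,-1,0,0,0]]'
```

```text
clock: 3.1
position: [0.3936, 0.1429, 0.2266]
ee_rot: [3.141, -0.019, -0.0]
force: [0.3, 0.3, -0.1]
width: 0.007
gripper_force: 0.0
```

```bash
python3 -m creep '[[0.5,-1,0,0,0],[0.5,-1,0.7,0,0],[0.5,-0.6,1,0,0],[0,0,1,0,0],[0,0,1,0,0],[0,0,0.8,0,0],[0,0,0.3,0,0],[0,0,0,0,0]]'
```

```text
clock: 4.1
position: [0.4549, 0.245, 0.0345]
ee_rot: [3.141, -0.018, -0.002]
force: [0.2, -1.0, 1.0]
width: 0.006
gripper_force: 0.0
```

```bash
python3 -m creep '[[0.5,-0.37,0,0,0],[0.5,0,0,0,0],[0.3,0,0,0,0],[0.2,0,0,0,0],[0.2,0,0,0,0],[0.25,0,0,0,0],[0.25,0,0,0,0],[0.25,0,0,0,0],[0.25,0,0,0,0],[0.25,0,0,0,0],[0,0,0,0,0]]'
```

```text
clock: 5.48
position: [0.5746, 0.2584, 0.0346]
ee_rot: [-3.141, 0.02, -0.002]
force: [0.8, -0.3, -0.7]
width: 0.008
gripper_force: 0.0
```

```bash
python3 -m creep '[[0.15,0,0,0,0],[0.15,0,0,0,0],[0.1,0,0,0,0],[0.1,0,0,0,0],[0.05,0,0,0,0],[0.05,0,0,0,0]]'; python3 -c "
from h import *
d=snap('top','top2'); im=d['pixels'][105:225,205:335]; cv2.imwrite('pics/c2.png',cv2.resize(im,None,fx=4.5,fy=4.5,interpolation=cv2.INTER_CUBIC))"
```

```text
clock: 6.22
position: [0.5969, 0.2583, 0.0346]
ee_rot: [3.141, -0.018, -0.001]
force: [-8.7, 1.6, 3.5]
width: 0.008
gripper_force: 4.0
```

View pics/c2.png

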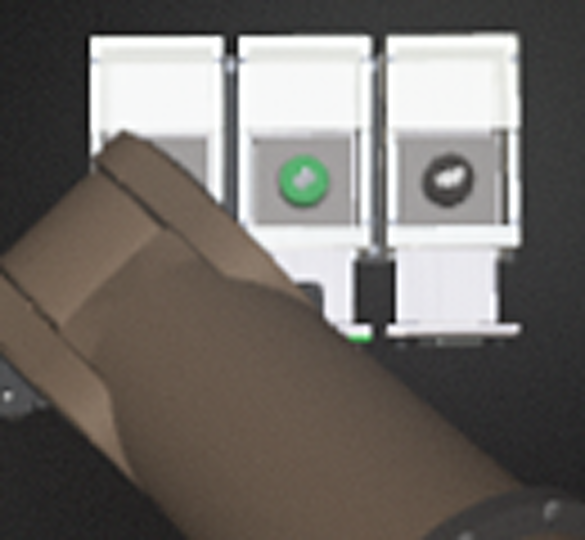

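The arm hides the red plate, but red's grey pocket block, top at row 135, lines up with the other two. The -8.7 N reading suggests it's at the stop. I'll press a little more to confirm.

```bash
python3 -m creep '[[0.03,0,0,0,0],[0.03,0,0,0,0],[0.03,0,0,0,0],[0,0,0,0,0]]'
```

```text
clock: 6.78
position: [0.5969, 0.2583, 0.0345]
ee_rot: [3.14, -0.016, -0.01]
force: [-15.2, -1.5, 10.6]
width: 0.008
gripper_force: 7.9
```

Firmly home: position held while force rose to 15 N. Now I back off, rise and move above the green bay at about (0.636, 0.169).

```bash
python3 -m creep '[[-0.3,0,0,0,0],[-0.5,0,0,0,0],[0,0,-1,0,0],[0,0,-0.8,0,0],[0,0.75,0,0,0],[0,0.75,0,0,0],[0,0.7,0,0,0],[0.8,0,0,0,0],[0.9,0,0,0,0],[0,0,0,0,0]]'; python3 -c "
from h import *
print(readout.observe()['position'])
d=snap('top','top3');a=d['pixels'][105:225,205:335]
d=snap('wrist','w3'); b=d['pixels'];print(d['position'])
cv2.imwrite('pics/c3.png',np.hstack([cv2.resize(a,(390,360)),cv2.resize(b,(410,308))[:, :] if 0 else cv2.copyMakeBorder(cv2.resize(b,(410,308)),0,52,0,0,0)]))"
```

```text
clock: 8.02
position: [0.6388, 0.1686, 0.1068]
ee_rot: [-3.141, 0.023, -0.005]
force: [-1.2, 0.7, 0.6]
width: 0.005
gripper_force: 0.0
[0.63877461 0.16864841 0.10680373]
[0.69993697 0.168747   0.26413743]
```

View pics/c3.png

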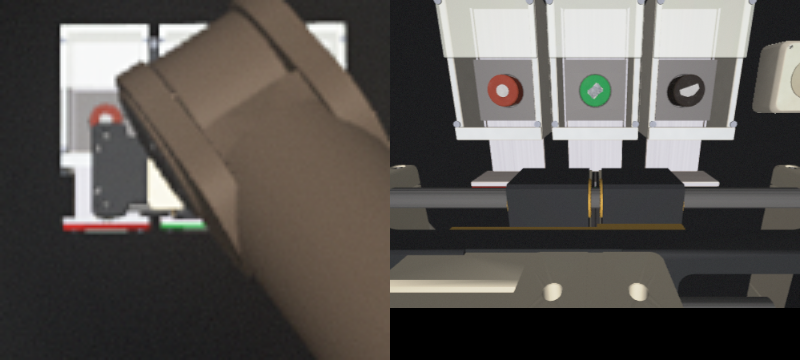

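The fingers, at wrist column 595, line up with the green tray, and red is level with black, so it's home. Fore-aft clearance should be at least 11 mm each side. Going down.

```bash
python3 -m creep '[[0,0,0.5,0,0],[0,0,0.5,0,0],[0,0,0.3,0,0],[0,0,0.3,0,0],[0,0,0.2,0,0],[0,0,0,0,0]]'; python3 -c "
from h import *
d=snap('side','s4');a=d['pixels'][150:250,170:300]; cv2.imwrite('pics/c4.png',cv2.resize(a,None,fx=5,fy=5,interpolation=cv2.INTER_CUBIC))"
```

```text
clock: 8.88
position: [0.6356, 0.1697, 0.0341]
ee_rot: [3.141, -0.018, -0.001]
force: [0.4, -0.9, 0.5]
width: 0.006
gripper_force: 0.0
```

View pics/c4.png

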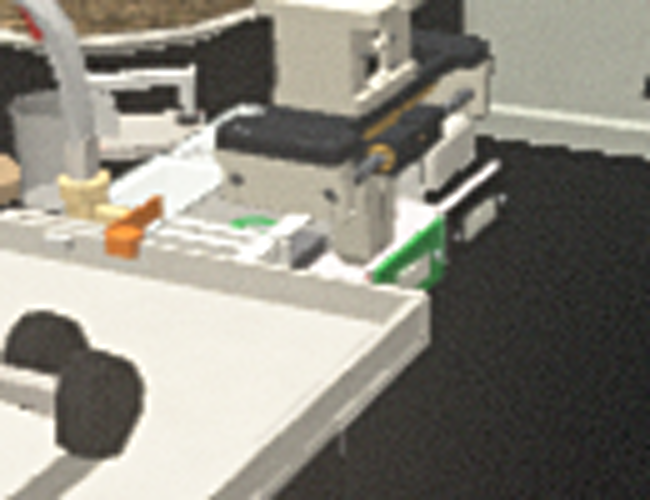

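The finger (365,250) is in the bay behind the green plate (410,255), touching nothing. Drawing it out gently.

```bash
python3 -m creep '[[-0.1,0,0,0,0],[-0.1,0,0,0,0],[-0.1,0,0,0,0],[-0.15,0,0,0,0],[-0.2,0,0,0,0],[-0.2,0,0,0,0],[-0.2,0,0,0,0],[-0.2,0,0,0,0],[-0.2,0,0,0,0],[-0.2,0,0,0,0],[-0.2,0,0,0,0],[-0.15,0,0,0,0]]'; python3 -m creep '[[-0.12,0,0,0,0],[-0.12,0,0,0,0],[-0.1,0,0,0,0],[-0.06,0,0,0,0],[-0.05,0,0,0,0],[0,0,0,0,0]]'
```

```text
clock: 10.42
position: [0.5552, 0.1708, 0.0347]
ee_rot: [3.142, -0.018, -0.0]
force: [1.4, 0.7, 1.5]
width: 0.003
gripper_force: 1.1
clock: 11.18
position: [0.5376, 0.1708, 0.0346]
ee_rot: [3.141, -0.018, -0.001]
force: [1.9, 1.5, -0.5]
width: 0.005
gripper_force: 0.6
```

Not at the stop yet; I'll continue in small steps until the force rises.

```bash
python3 -m creep '[[-0.06,0,0,0,0],[-0.06,0,0,0,0],[-0.05,0,0,0,0],[-0.05,0,0,0,0],[0,0,0,0,0]]';  python3 -m creep '[[-0.04,0,0,0,0],[-0.04,0,0,0,0],[0,0,0,0,0]]'
```

```text
clock: 11.8
position: [0.5375, 0.1707, 0.0355]
ee_rot: [-3.138, 0.023, -0.021]
force: [29.2, 1.2, -23.3]
width: 0.005
gripper_force: 14.5
clock: 12.18
position: [0.5375, 0.1707, 0.0357]
ee_rot: [-3.137, 0.025, -0.028]
force: [40.0, 1.5, -31.5]
width: 0.003
gripper_force: 19.6
```

At the stop. Unload, clear the lip and lift out.

```bash
python3 -m creep '[[0.2,0,0,0,0],[0.2,0,0,0,0],[0.2,0,0,0,0],[0,0,0,0,0],[0,0,-0.5,0,0],[0,0,-1,0,0],[0,0,-1,0,0],[0,0,-1,0,0],[-0.8,0,-1,0,0],[-1,0,0,0,0],[-1,0,0,0,0],[0,0,0,0,0]]'; python3 -m creep '[[0,1,0,0,0],[0,1,0,0,0],[0,1,0,0,0],[0,1,0,0,0],[0,1,0,0,0],[0,1,0,0,0],[0,1,0,0,0],[0,0,0,0,0]]';python3 -c "
from h import *
d=snap('top','top5'); im=d['pixels'][105:225,205:335]; cv2.imwrite('pics/c5.png',cv2.resize(im,None,fx=4.5,fy=4.5,interpolation=cv2.INTER_CUBIC))"
```

```text
clock: 13.68
position: [0.4347, 0.172, 0.2148]
ee_rot: [3.14, -0.014, -0.001]
force: [-0.3, -0.1, 1.7]
width: 0.008
gripper_force: 0.0
clock: 14.68
position: [0.4344, -0.1113, 0.2144]
ee_rot: [3.14, -0.027, -0.001]
force: [-0.5, 1.3, 0.9]
width: 0.003
gripper_force: 0.0
```

View pics/c5.png

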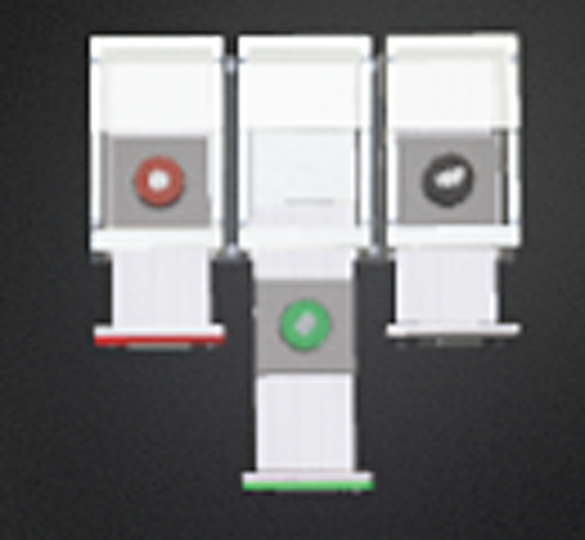

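The picture shows red home (plate row 340, level with the others), green about 90 mm out (plate row 487) with its puck seated, and black shut.

```bash
python3 -c "
from cell import sign_off; print(sign_off())"
```

```text
the job is handed in; nothing more can be done
None
```

I pushed the red tray fully home first, then drew the green tray out about 90 mm to its stop; the black tray stayed shut, the specimens were still seated in the last picture, and the job was handed in at about 15 s.

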